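# Load the jar caddy and lift it level

### The arm

A 6-joint arm with a two-finger parallel gripper is mounted at the origin on a cart in front of the work surface, level with it; the furniture and walls round the work are solid. World frame = base frame: x ahead of the robot, y to its left, z up, the work surface at z = 0. Lengths are in mm, angles in degrees, forces in N, time in s.
With the tool pointing down it reaches from about 300 to 850 mm from the base axis. Payload 4.2 kg.
Tool frame: the origin (TCP) lies on the centre line of the jaws, within the pads' length; the fingertips stand 14 mm ahead of it and the grasp point (between the pads) lies 5 mm behind it; z points along the fingers, y is the line along which they close (so a half turn about z gives the same grasp; the last joint's range is limited). The gripper opens to 91 mm and grips with 3 to 60 N. Pads are 32 mm wide; open, the fingers measure 118 mm over their backs; the gripper's body (76 mm by 178 mm) begins 60 mm behind the grasp point.
Start: joints at [69.442, 18.312, 89.639, -0, 72.044, -1.146], TCP at [191.107, 542.328, 227.976] pointing down, gripper open.
Joint ranges: [-177.97, 177.97], [-48.28, 115.42], [12.27, 149.76], [-77.06, 257.06], [2.81, 150.46], [-146.56, 146.56]. Speed limits (degrees/s): [147.25, 147.25, 180, 180, 180, 180].

### API

Orientations are given as [roll, pitch, yaw] about the fixed x, y, z axes, in that order (R = Rz(yaw) Ry(pitch) Rx(roll)).
In Python, from workcell import env gives the robot as it stands.
- The arm moves only by the tool arm_command, never from a script. Its argument "motion" is a list of rows, each an object with "offset": the shift along the tool's x, y, z in m, a list of three; "spin": the turn about the tool's z in rad. In form: [{"offset": [tx, ty, tz], "spin": spin}, ...]. A call has 1 to 5 rows; each row shifts and turns the commanded pose from where the row before left it, along the tool's axes as they then stand; what a row does not reach is not made up. A row lasts 1/8 s, in which the tool goes at most 62.5 mm and 10.7 degrees, less where a joint would pass 70% of its speed; a pose out of reach is approached as far as the arm can. A call with a gripper value outside its range is refused whole. "jaw" is the finger opening in m, from 0 to 0.0912, set as the call begins (left out, the last holds). The fingers move at their own pace and stop on an object; "newtons" is the grip in N (left out, the last holds). Time passes only in rows, so rows that do not move let the fingers close. It gives the time, the measured TCP pose, the force, the opening and the grip force at its end, in the units of the state.
- env.state(): the state, without advancing time (a new reading comes with each control period).
- env.grab_frame(name): name is "side" or "top" or "wrist"; returns (picture, depth): 384x512x3 uint8, blue, green, red; 384x512 float32, mm along the optical axis (not along the pixel's ray), 0 where there is no reading.
- env.camera_model(name): a dict with "fx", "fy", "cx", "cy" (pixels), "eye" and "rotation" of the camera in the world; the wrist camera has in their place "hand_eye" (4x4, takes a point from camera to tool coordinates, whose origin is the TCP and whose axes are the flange's). Camera axes: x right, y down, z forward; pixel columns grow to the right and rows downward; lengths in mm; the calibration is good to about 2 mm. A picture is of the moment at which its call begins: read the wrist's pose just before it. camera_model takes no time and is no camera call.
- env.job_done(): hands the job in; it is judged then, once.
Trained networks look in the newest picture that a camera, given by its name, has taken for a name from the list of things; names that differ only in an ending like _2 or _b are one class to them, and where a whole thing is asked for, a point or a joint stands for the part that bears it (a point fixed in the world has none). Each returns a list of dicts, best first, with "score" (0 to 1); they miss things now and then, are a little off and sometimes report something else, mostly with a low value. They report only what shows in the picture. A call takes as long as a camera call. They do not tell look-alikes from the thing itself.
- env.boxes_of(camera, target): "bbox" ([left, top, right, bottom] in pixels, round what is visible of it).
- env.pinpoint(camera, target): "location" ([column, row] in pixels: a listed point, or the origin of a listed thing).
The state is a dict: "time_s": time; "qpos": joint angles; "qvel": joint speeds; "effort": joint torques, N m; "ee_pos": TCP position; "ee_rot": TCP orientation; "force": force on the tool from outside, world axes, zero at the start; "torque": the same for the moment, N m; "gripper_width": finger opening in mm; "gripper_force": force on a finger pad.
Only numpy, scipy, OpenCV 4.12 (cv2) and the standard library are available. Lean on these libraries where they do the work, as an engineer would, in place of code of your own. Each camera call takes 0.05 s, during which the arm holds its last target. There are 200 camera calls.

### The job

Stand the blue paint jar in the empty dish of the jar caddy and let go of it, then lift the loaded caddy by its handle off the desk until its underside is a good 10 cm above the desk. Keep the caddy level and both jars standing in their dishes, and leave the dark red jar and the other things where they are. Finish while still holding the caddy up, level and still: do not put it down.

Things in the scene. Friction and masses are not known exactly. Their poses are not given: they have to be found in the camera images.
- caddy: Jar caddy, loose, 0.30 kg empty: a plywood foot 240 x 70 x 13 mm with round ends, a raised grey dish at either end and a bail handle across the middle (two steel uprights 14 x 5 mm at y = +-37.5 mm carrying a wooden bar). Overall 240 x 86 x 150 mm. Origin: centre of the underside; its x runs along the length towards the dish that is already filled, y across, z up. It may stand at any yaw on the desk.
- caddy_grip (a point): Centre of the wooden handle bar, 140 mm above the caddy's origin. The bar runs along the caddy's y, 70 mm long between the uprights, 16 mm wide along the caddy's x, 20 mm high; the fingers go down on its two x sides, clear of the jars (whose tops are at 86 mm). The loaded caddy balances within about 15 mm of the bar.
- empty_dish (a point): Centre of the inner floor of the empty dish, at x = -85 mm, 26 mm above the caddy's underside. The dish is round, 54 mm wide inside at the floor and 58 mm at the rim, 66 mm outside, its rim 6 mm above its floor.
- full_dish (a point): Centre of the inner floor of the other, equal dish, at x = +85 mm, in which the green jar stands.
- blue_jar: Loose round glass jar with blue paint and an ochre lid, diameter 46 mm, 60 mm high, about 0.13 kg. Origin: centre of its underside, z up. Stands on the desk at the start.
- green_jar: Loose round glass jar with green paint and an ochre lid, diameter 46 mm, 58 mm high, about 0.13 kg, standing in the caddy's full dish. Origin: centre of its underside, z up.
- dark_red_jar: Bystander: loose round jar with dark red paint and an ochre lid, diameter 50 mm, 58 mm high, on the desk on the other side of the caddy from the blue jar: one of the two stands at the left, the other at the right. Origin: centre of its underside.
- checked_jar: Bystander: loose empty glass jar with a red-and-white checked lid, diameter 50 mm, 64 mm high, at the back of the desk. Origin: centre of its underside.
- red_pliers: Bystander: loose pliers with red grips lying flat at the right, in front of the paint box, 162 x 50 x 12 mm, long along its x. Origin: centre of its underside.
- yellow_cup: Bystander: loose small yellow cup, diameter 46 mm, 28 mm high, at the left. (A fixed drying rack overhangs the back left of the desk, its lowest plate 0.44 m up: move the arm out to the middle before turning the wrist.) Origin: centre of its underside.
There are look-alikes about, which are no part of the job. What is shaped like the blue_jar but purple or yellow is not meant.

How it is judged:
By the outcome, as a careful person would: the job done as asked, in the order asked, and still so for the second after the job is handed in, while the arm keeps its last pose, push and grip.
It also fails if it takes over 48 s, if anything falls off the work surface, if the arm or the gripper's body presses on something with over 40 N, if the wrist force passes 120 N, or if a joint passes its speed limit or range.

## Working session

There is one attempt and no reset: what is moved stays moved. The work goes in short steps, Python scripts to look and compute and a tool call to move; the robot and the scene stay as the last step left them, time stands still between calls to the robot, and variables do not carry over. Pictures are saved under pics/ and viewed, at most 10 in all, crops included, and the job is handed in when it is done.

Besides the shell and the picture viewer there is one more tool, called after ">>>" as a command line: name --argument value ..., lists and objects as JSON in quotes. arm_command: Moves the arm, as the interface text tells. Its arguments: {"type":"object","properties":{"motion":{"type":"array"},"jaw":{"type":"number"},"newtons":{"type":"number"}},"required":["motion"]}

```bash
mkdir -p pics; cat > h.py <<'E'
import numpy as np, cv2
from workcell import env
from scipy.spatial.transform import Rotation as R
def cam(name):
    m=env.camera_model(name)
    if name!="wrist": return m,np.array(m["rotation"]),np.array(m["eye"])
    s=env.state(); Rt=R.from_euler('xyz',s["ee_rot"],degrees=True).as_matrix()
    H=np.array(m["hand_eye"]); return m,Rt@H[:3,:3],Rt@H[:3,3]+np.array(s["ee_pos"])
def cloud(name,d):
    m,Rc,e=cam(name); v,u=np.indices(d.shape)
    P=np.stack([(u-m["cx"])/m["fx"]*d,(v-m["cy"])/m["fy"]*d,d],-1)@Rc.T+e
    P[d<=0]=np.nan; return P
def atz(name,uv,z):
    m,Rc,e=cam(name); r=Rc@np.array([(uv[0]-m["cx"])/m["fx"],(uv[1]-m["cy"])/m["fy"],1])
    return e+r*(z-e[2])/r[2]
E
python3 - <<'E'
from h import *
print(env.state())
for n in ["top","side"]:
    p,d=env.grab_frame(n); cv2.imwrite(f"pics/{n}1.png",p); np.save(f"{n}.npy",d)
    print(n,{k:np.round(v,3).tolist() for k,v in env.camera_model(n).items()})
    for t,z in [("blue_jar",0),("green_jar",26),("caddy",0),("caddy_grip",140),("empty_dish",26),("full_dish",26),("dark_red_jar",0)]:
        for q in env.pinpoint(n,t)[:3]: print(t,round(q["score"],2),np.round(q["location"]),np.round(atz(n,q["location"],z)))
E
```

```text
{'time_s': 0.0, 'qpos': array([ 6.94418834e+01,  1.83506329e+01,  8.97056797e+01, -5.07671679e-04,
        7.20408299e+01, -1.14631205e+00]), 'qvel': array([-0.02860705,  0.10711836,  0.06469158, -0.09183701,  0.12593976,
        0.02257263]), 'effort': array([-9.65056970e-04, -4.12471211e+01, -2.31968486e+01,  7.28436001e-02,
        4.58265329e-02, -1.33359613e-04]), 'ee_pos': array([190.94834803, 541.88074328, 227.13526039]), 'ee_rot': array([-1.79902867e+02, -1.46081817e-03,  1.60588351e+02]), 'force': array([ 0.13584058, -0.37138909, -0.84639553]), 'torque': array([-0.04155689,  0.03718379,  0.02085593]), 'gripper_force': 0.0, 'gripper_width': 91.30997534542284}
top {'fx': 499.952, 'fy': 499.952, 'cx': 258.313, 'cy': 189.255, 'eye': [390.689, 9.587, 1429.963], 'rotation': [-174.204, -0.154, -88.29]}Traceback (most recent call last):
  File "<stdin>", line 7, in <module>
  File "h.py", line 15, in atz
    return e+r*(z-e[2])/r[2]
                        ~^^^
IndexError: invalid index to scalar variable.
```

View pics/top1.png

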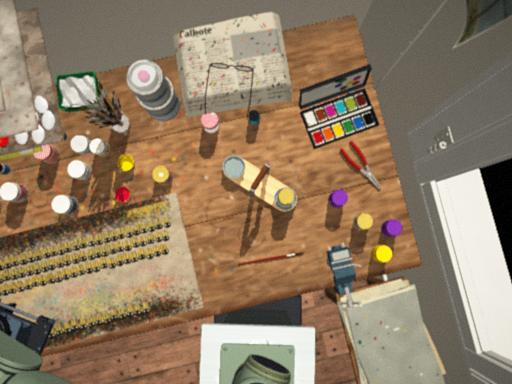

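```bash
sed -i 's/return m,np.array(m\["rotation"\])/return m,R.from_euler("xyz",m["rotation"],degrees=True).as_matrix()/' h.py
python3 - <<'E'
from h import *
for n in ["top","side"]:
    p,d=env.grab_frame(n); cv2.imwrite(f"pics/{n}1.png",p); np.save(f"{n}.npy",d)
    if n=="side": print({k:np.round(v,3).tolist() for k,v in env.camera_model(n).items()})
    C=cloud(n,d)
    for t,z in [("blue_jar",0),("green_jar",26),("caddy",0),("caddy_grip",140),("empty_dish",26),("full_dish",26),("dark_red_jar",0)]:
        for q in env.pinpoint(n,t)[:3]:
            u,v=np.round(q["location"]).astype(int); print(n,t,round(q["score"],2),(u,v),np.round(atz(n,q["location"],z)), "surf",np.round(C[v,u]))
p=cv2.imread("pics/top1.png"); cv2.imwrite("pics/topcrop.png",cv2.resize(p[120:280,100:420],None,fx=2.5,fy=2.5,interpolation=cv2.INTER_CUBIC))
E
```

```text
top blue_jar 0.75 (np.int64(338), np.int64(200)) [ 512. -220.    0.] surf [ 506. -209.   64.]
top blue_jar 0.74 (np.int64(389), np.int64(231)) [ 427. -366.    0.] surf [ 426. -350.   61.]
top blue_jar 0.68 (np.int64(380), np.int64(253)) [ 366. -340.    0.] surf [ 366. -326.   61.]
top green_jar 0.64 (np.int64(286), np.int64(199)) [507. -70.  26.] surf [503. -65.  87.]
top caddy 0.65 (np.int64(259), np.int64(185)) [549.   8.   0.] surf [547.   8.  13.]
top caddy_grip 0.58 (np.int64(258), np.int64(178)) [551.  12. 140.] surf [550.  12. 149.]
top empty_dish 0.55 (np.int64(236), np.int64(167)) [596.  74.  26.] surf [595.  75.  26.]
top full_dish 0.6 (np.int64(287), np.int64(198)) [512. -71.  26.] surf [507. -69.  77.]
top dark_red_jar 0.53 (np.int64(167), np.int64(174)) [572. 274.   0.] surf [565. 264.  57.]
{'fx': 365.134, 'fy': 365.134, 'cx': 254.13, 'cy': 198.305, 'eye': [306.395, -488.074, 1188.074], 'rotation': [-153.603, 0.607, -25.076]}
side blue_jar 0.63 (np.int64(275), np.int64(321)) [ 424. -362.    0.] surf [ 417. -369.   63.]
side blue_jar 0.58 (np.int64(255), np.int64(322)) [ 364. -340.    0.] surf [ 362. -346.   60.]
side blue_jar 0.54 (np.int64(277), np.int64(266)) [ 508. -210.    0.] surf [ 497. -223.   61.]
side green_jar 0.71 (np.int64(260), np.int64(226)) [513. -66.  26.] surf [503. -86.  83.]
side caddy 0.93 (np.int64(262), np.int64(207)) [555.   6.   0.] surf [553.   2.  14.]
side caddy_grip 0.91 (np.int64(264), np.int64(187)) [563.  10. 140.] surf [560.   6. 151.]
side empty_dish 0.86 (np.int64(266), np.int64(183)) [604.  78.  26.] surf [605.  77.  26.]
side full_dish 0.96 (np.int64(262), np.int64(228)) [517. -75.  26.] surf [509. -89.  67.]
side dark_red_jar 0.61 (np.int64(232), np.int64(150)) [557. 278.   0.] surf [551. 263.  24.]
```

View pics/topcrop.png

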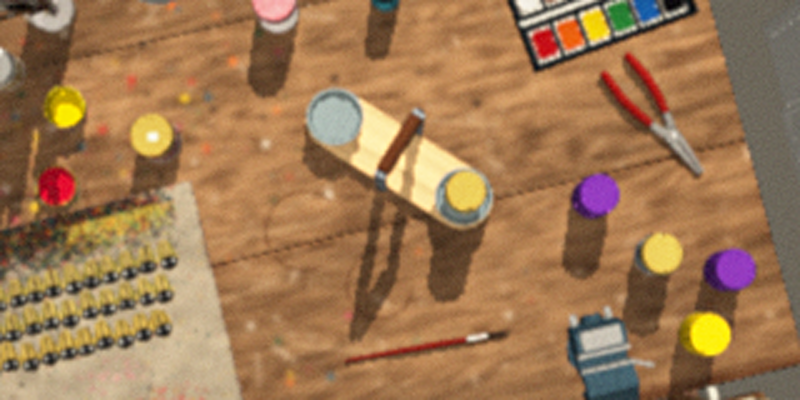

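View pics/side1.png

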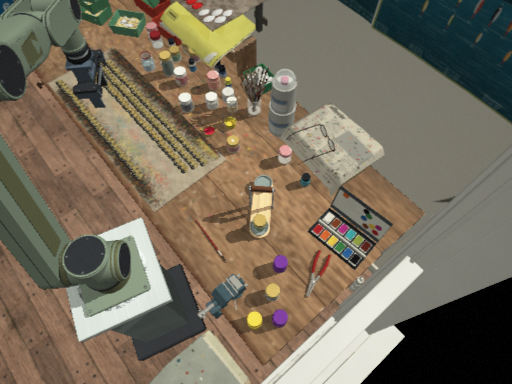

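The ochre-lidded candidates are right (top px 364,221) and left (160,174); the other jars at the right have purple or yellow lids. I'll crop both from the side view to see the paint colour.

```bash
python3 - <<'E'
from h import *
p=cv2.imread("pics/side1.png")
a=p[120:165,205:265];b=p[270:315,245:305]
cv2.imwrite("pics/sc.png",cv2.resize(np.hstack([a,b]),None,fx=6,fy=6,interpolation=cv2.INTER_CUBIC))
t=cv2.imread("pics/top1.png")
for n,img in (("top",t),("side",p)):
    C=cloud(n,np.load(n+".npy"))
    for nm,c,r in [("right",(418,-290),75),("left",(565,264),60),("green",(505,-66),60)]:
        M=(np.hypot(C[...,0]-c[0],C[...,1]-c[1])<r)&(C[...,2]>45)&(C[...,2]<95)
        hsv=cv2.cvtColor(img,cv2.COLOR_BGR2HSV)
        M&=(hsv[...,0]>15)&(hsv[...,0]<30)&(hsv[...,1]>80)&(hsv[...,1]<215)
        Q=C[M]; print(n,nm,M.sum(),Q.mean(0).round(),((Q.min(0)+Q.max(0))/2).round(),np.ptp(Q,0).round())
    M=(abs(C[...,0]-555)<60)&(abs(C[...,1]-8)<60)&(C[...,2]>125)&(C[...,2]<170); Q=C[M]
    w,V=np.linalg.eigh(np.cov(Q[:,:2].T)); print("bar",M.sum(),Q.mean(0).round(1),((Q.min(0)+Q.max(0))/2).round(),np.degrees(np.arctan2(V[1,1],V[0,1])))
E
```

```text
top right 223 [ 450. -283.   60.] [ 427. -305.   58.] [88. 87. 23.]
top left 229 [564. 282.  57.] [565. 283.  56.] [46. 47. 18.]
top green 219 [510. -65.  84.] [510. -66.  79.] [41. 44. 21.]
bar 202 [551.6   7.8 148.4] [552.   8. 144.] 149.41234246710184
side right 279 [ 420. -303.   60.] [ 412. -308.   58.] [122.  90.  16.]
side left 118 [564. 279.  56.] [565. 280.  54.] [48. 50. 17.]
side green 151 [509. -68.  83.] [511. -67.  78.] [44. 45. 22.]
bar 151 [551.6   4.9 146.3] [552.   7. 142.] 149.9132689510244
```

View pics/sc.png

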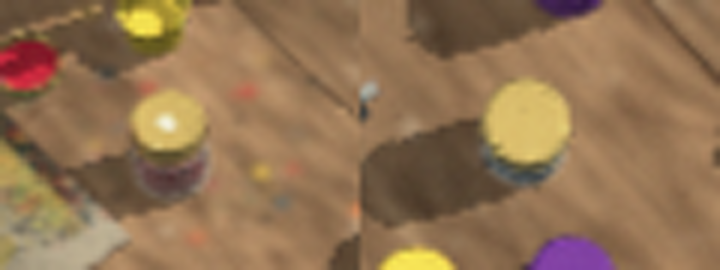

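The right-hand jar (top px 364,221) holds blue paint and the left one dark red, so blue is at about (450,-283). The caddy centre is near (552,7) with a yaw of about -121°. I'm moving towards the middle.

>>> arm_command --motion '[{"offset":[-0.02,-0.027,0],"spin":0},{"offset":[-0.032,-0.043,0],"spin":0},{"offset":[-0.032,-0.043,0],"spin":0},{"offset":[-0.032,-0.043,0],"spin":0},{"offset":[-0.032,-0.043,0],"spin":0}]' --jaw 0.09

```text
time_s: 1.52
ee_pos: [264.9, 303.9, 228.1]
ee_rot: [180.0, 0.0, 160.6]
force: [0.8, 0.3, 0.5]
gripper_width: 90.0
gripper_force: 0.0
```

>>> arm_command --motion '[{"offset":[-0.032,-0.043,0],"spin":0},{"offset":[-0.032,-0.043,0],"spin":0},{"offset":[-0.032,-0.043,0],"spin":0},{"offset":[-0.032,-0.043,0],"spin":0},{"offset":[-0.032,-0.043,0],"spin":0}]'

```text
time_s: 2.15
ee_pos: [344.4, 47.9, 228.4]
ee_rot: [179.9, 0.1, 160.6]
force: [1.5, -0.5, 0.2]
gripper_width: 90.1
gripper_force: 0.0
```

>>> arm_command --motion '[{"offset":[-0.032,-0.043,0],"spin":0},{"offset":[-0.032,-0.043,0],"spin":0},{"offset":[-0.032,-0.043,0],"spin":0},{"offset":[-0.02,-0.027,0],"spin":0.17},{"offset":[0,0,0],"spin":0.17}]'

```text
time_s: 2.78
ee_pos: [402.2, -138.4, 227.9]
ee_rot: [-180.0, 0.0, 140.6]
force: [-0.7, 0.5, 0.4]
gripper_width: 89.9
gripper_force: 0.0
```

>>> arm_command --motion '[{"offset":[0,0,0],"spin":0.18},{"offset":[0,0,0],"spin":0.18},{"offset":[0,0,0],"spin":0.18},{"offset":[0,0,0],"spin":0.18},{"offset":[0,0,0],"spin":0.18}]'

```text
time_s: 3.4
ee_pos: [401.6, -136.2, 228.1]
ee_rot: [180.0, 0.0, 89.2]
force: [0.1, -0.0, -0.9]
gripper_width: 90.2
gripper_force: 0.0
```

>>> arm_command --motion '[{"offset":[0,0,0],"spin":0.18},{"offset":[0,0,0],"spin":0.18},{"offset":[0,0,0],"spin":0.18},{"offset":[0,0,0],"spin":0.15},{"offset":[0,0,0],"spin":0}]'

```text
time_s: 4.03
ee_pos: [401.6, -136.2, 228.0]
ee_rot: [180.0, -0.0, 50.1]
force: [0.3, -0.5, -0.6]
gripper_width: 89.7
gripper_force: 0.0
```

>>> arm_command --motion '[{"offset":[-0.023,0.032,0],"spin":0},{"offset":[-0.023,0.032,0],"spin":0},{"offset":[-0.023,0.032,0],"spin":0},{"offset":[0,0,0],"spin":0},{"offset":[0,0,0],"spin":0}]'

```text
time_s: 4.65
ee_pos: [430.3, -250.2, 227.7]
ee_rot: [-179.9, -0.0, 50.1]
force: [-0.3, 0.3, -0.9]
gripper_width: 89.8
gripper_force: 0.0
```

```bash
python3 - <<'E'
from h import *
print(np.round(env.camera_model("wrist")["hand_eye"],2).tolist())
p,d=env.grab_frame("wrist"); cv2.imwrite("pics/w1.png",p); C=cloud("wrist",d); np.save("w1.npy",C)
s=env.state(); print(s["time_s"],s["ee_pos"],s["ee_rot"])
for q in env.pinpoint("wrist","blue_jar")[:5]: print(round(q["score"],2),np.round(q["location"]),np.round(atz("wrist",q["location"],0)))
hsv=cv2.cvtColor(p,cv2.COLOR_BGR2HSV)
M=(np.hypot(C[...,0]-450,C[...,1]+283)<40)&(C[...,2]>52)&(C[...,2]<70)
Q=C[M]; print(M.sum(),Q.mean(0).round(1),((Q.min(0)+Q.max(0))/2).round(1),np.ptp(Q,0).round(1))
E
```

```text
[[-0.0, -0.97, -0.26, 72.91], [1.0, -0.0, -0.0, -0.54], [0.0, -0.26, 0.97, -156.98], [0.0, 0.0, 0.0, 1.0]]
4.7 [ 430.34257407 -249.87132496  227.78364712] [-1.79941001e+02 -1.66727372e-02  5.00905608e+01]
0.97 [259. 241.] [ 368. -333.    0.]
0.85 [286. 108.] [ 515. -210.    0.]
0.75 [308. 226.] [ 437. -361.    0.]
0.56 [279. 181.] [ 447. -281.   -0.]
1066 [ 450.8 -279.9   59.9] [ 450.3 -281.    57.6] [44.1 43.9 10.8]
```

View pics/w1.png

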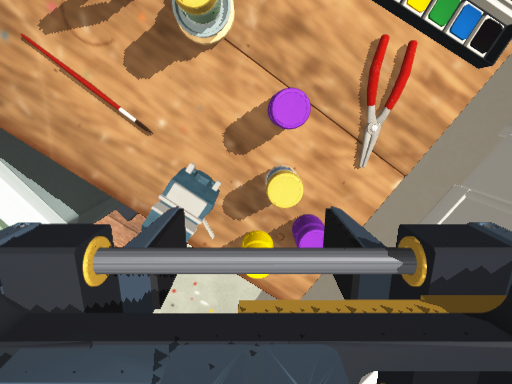

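The jar lid is at px (285,188), centred at (450.5,-281) with its top at z=60. I'll check the clearance to the blue sharpener at px (190,195) while aligning above the jar.

>>> arm_command --motion '[{"offset":[-0.0107,0.0355,0],"spin":0},{"offset":[0,0,0.05],"spin":0},{"offset":[0,0,0],"spin":0}]' --jaw 0.074

```text
time_s: 5.12
ee_pos: [448.8, -279.5, 175.1]
ee_rot: [-179.5, 0.0, 50.1]
force: [0.4, -0.1, 0.4]
gripper_width: 74.0
gripper_force: 0.0
```

```bash
python3 - <<'E'
from h import *
C=np.load("w1.npy"); s=env.state(); print(s["ee_pos"],s["ee_rot"])
a=np.radians(50); L=(C-[450.5,-281,0])@np.array([[np.cos(a),np.sin(a),0],[np.sin(a),-np.cos(a),0],[0,0,1]]).T
m=np.isfinite(L[...,0])&(L[...,2]>6)&(np.hypot(L[...,0],L[...,1])>28)
for nm,mm in [("fingers",(abs(L[...,0])<22)&(abs(L[...,1])<60)&(L[...,2]<150)),("body",(abs(L[...,0])<45)&(abs(L[...,1])<95)&(L[...,2]<150))]:
    Q=L[m&mm]; print(nm,len(Q),Q[np.argsort(-Q[:,2])[:3]].round() if len(Q) else "")
E
```

```text
[ 448.75315822 -279.49705659  175.08657343] [-1.79503301e+02  4.50084493e-02  5.00843426e+01]
fingers 0 
body 332 [[-10. -93.  75.]
 [-14. -93.  75.]
 [-13. -95.  75.]]
```

>>> arm_command --motion '[{"offset":[0,0,0.04],"spin":0},{"offset":[0,0,0.04],"spin":0},{"offset":[0,0,0.035],"spin":0},{"offset":[0,0,0.02],"spin":0},{"offset":[0,0,0.006],"spin":0}]'

```text
time_s: 5.75
ee_pos: [451.4, -281.3, 37.5]
ee_rot: [-180.0, -0.0, 50.1]
force: [-0.1, -0.9, 0.1]
gripper_width: 73.8
gripper_force: 0.0
```

>>> arm_command --motion '[{"offset":[0,0,0],"spin":0},{"offset":[0,0,0],"spin":0},{"offset":[0,0,0],"spin":0},{"offset":[0,0,0],"spin":0},{"offset":[0,0,0],"spin":0}]' --jaw 0.03 --newtons 15

```text
time_s: 6.38
ee_pos: [451.4, -281.9, 37.7]
ee_rot: [179.9, -0.0, 50.0]
force: [-1.4, 0.7, 6.5]
gripper_width: 44.0
gripper_force: 15.0
```

>>> arm_command --motion '[{"offset":[0,0,-0.01],"spin":0},{"offset":[0,0,-0.03],"spin":0},{"offset":[0,0,-0.05],"spin":0},{"offset":[0,0,-0.055],"spin":0},{"offset":[0,0,-0.055],"spin":0}]'

```text
time_s: 7.0
ee_pos: [450.7, -281.6, 238.8]
ee_rot: [-180.0, -0.0, 50.0]
force: [0.5, -0.3, -1.7]
gripper_width: 43.7
gripper_force: 14.9
```

>>> arm_command --motion '[{"offset":[0.024,-0.01,0],"spin":0},{"offset":[0.04,-0.015,0],"spin":0},{"offset":[0.045,-0.017,0],"spin":0},{"offset":[0.045,-0.017,0],"spin":0},{"offset":[0.045,-0.017,0],"spin":0}]'

```text
time_s: 7.62
ee_pos: [520.9, -79.1, 237.2]
ee_rot: [180.0, 0.0, 50.0]
force: [0.8, 0.2, -1.5]
gripper_width: 43.9
gripper_force: 14.9
```

>>> arm_command --motion '[{"offset":[0.04,-0.015,0],"spin":0},{"offset":[0.028,-0.011,0],"spin":-0.08},{"offset":[0,0,0],"spin":-0.08},{"offset":[0,0,0],"spin":0},{"offset":[0,0,0],"spin":0}]'

```text
time_s: 8.25
ee_pos: [544.3, -11.9, 237.0]
ee_rot: [-180.0, 0.0, 59.1]
force: [-0.5, -0.3, -1.2]
gripper_width: 43.6
gripper_force: 14.9
```

```bash
python3 - <<'E'
from h import *
s=env.state(); print(s["time_s"],s["ee_pos"],s["ee_rot"],s["gripper_width"])
p,d=env.grab_frame("wrist"); cv2.imwrite("pics/w2.png",p); C=cloud("wrist",d); np.save("w2.npy",C)
for t,z in [("empty_dish",26),("caddy_grip",140),("full_dish",26),("blue_jar",200)]:
    for q in env.pinpoint("wrist",t)[:2]: print(t,round(q["score"],2),np.round(q["location"]),np.round(atz("wrist",q["location"],z),1))
def rep(nm,M):
    Q=C[M]; print(nm,M.sum(),Q.mean(0).round(1),((Q.min(0)+Q.max(0))/2).round(1),np.ptp(Q,0).round(1)) if M.any() else print(nm,0)
    return Q
r=np.hypot(C[...,0]-597,C[...,1]-79)
rep("rim",(r<45)&(C[...,2]>28.5)&(C[...,2]<36)); rep("floor",(r<27)&(C[...,2]>22)&(C[...,2]<28))
Q=rep("bar",(np.hypot(C[...,0]-552,C[...,1]-7)<60)&(C[...,2]>125)&(C[...,2]<156))
if len(Q): w,V=np.linalg.eigh(np.cov(Q[:,:2].T)); print(np.degrees(np.arctan2(V[1,1],V[0,1])),w)
E
```

```text
8.25 [544.32106935 -11.93410153 236.99725771] [-1.79992036e+02  3.00061560e-03  5.90860927e+01] 43.61118643387381
empty_dish 0.72 [249.  92.] [591.6  80.3  26. ]
caddy_grip 0.95 [249. 175.] [550.6   9.6 140. ]
blue_jar 0.59 [252. 224.] [541.1 -12.7 200. ]
blue_jar 0.58 [299. 288.] [544.6 -78.1 200. ]
rim 634 [595.9  85.3  31.8] [595.4  83.7  31.6] [64.6 64.6  6.3]
floor 1441 [596.5  81.1  26.3] [596.7  80.8  26.1] [53.1 50.1  3.8]
bar 1745 [552.9  11.4 147.7] [551.8  10.3 138.7] [78.  50.8 26.8]
149.82235913169112 [ 21.41468642 553.3061087 ]
```

View pics/w2.png

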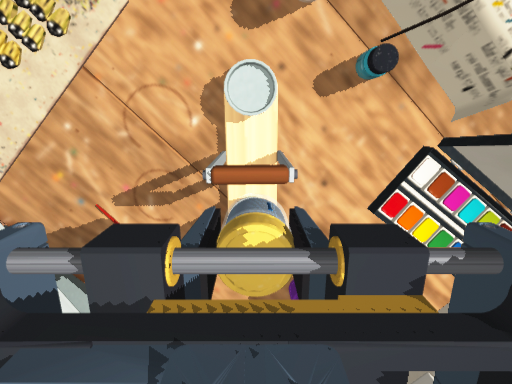

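The dish is at px (250,87) and the bar at (251,174). The jar is held upright between the jaws at (255,245). I'll fit the rim circle.

```bash
python3 - <<'E'
from h import *
from scipy.optimize import least_squares as ls
C=np.load("w2.npy"); r=np.hypot(C[...,0]-597,C[...,1]-81)
for lo,hi in [(30.8,34.5),(31.5,33.5)]:
    Q=C[(r<42)&(C[...,2]>lo)&(C[...,2]<hi)][:,:2]
    f=ls(lambda p:np.hypot(Q[:,0]-p[0],Q[:,1]-p[1])-p[2],[597,81,31],loss="soft_l1"); print(len(Q),f.x.round(1))
Q=C[(r<40)&(C[...,2]>24)&(C[...,2]<28.)][:,:2].astype(np.float32)
print(cv2.minEnclosingCircle(Q), np.ptp(Q,0))
# bar top fit
B=C[(np.hypot(C[...,0]-552,C[...,1]-7)<60)&(C[...,2]>145)&(C[...,2]<156)][:,:2].astype(np.float32); print(cv2.minAreaRect(B),B.mean(0))
E
```

```text
517 [595.2  83.5  30.5]
394 [595.1  83.5  30.6]
((595.3695068359375, 83.85118103027344), 28.281953811645508) [55.965332 55.665646]
((551.9353637695312, 10.313358306884766), (16.090656280517578, 83.64811706542969), 59.86616516113281) [552.3792    10.853521]
```

>>> arm_command --motion '[{"offset":[0.025,-0.001,0],"spin":0},{"offset":[0.035,-0.002,0],"spin":0},{"offset":[0.033,-0.0015,0],"spin":0},{"offset":[0.015,-0.0008,0],"spin":0},{"offset":[0,0,0],"spin":0}]'

```text
time_s: 9.12
ee_pos: [595.3, 84.0, 236.6]
ee_rot: [-180.0, 0.0, 59.2]
force: [0.0, -1.0, -0.5]
gripper_width: 44.0
gripper_force: 14.9
```

>>> arm_command --motion '[{"offset":[0,0,0.03],"spin":0},{"offset":[0,0,0.04],"spin":0},{"offset":[0,0,0.04],"spin":0},{"offset":[0,0,0.025],"spin":0},{"offset":[0,0,0],"spin":0}]'

```text
time_s: 9.75
ee_pos: [593.4, 82.4, 100.2]
ee_rot: [-179.8, 0.2, 59.1]
force: [0.9, -0.0, -0.3]
gripper_width: 44.0
gripper_force: 14.9
```

>>> arm_command --motion '[{"offset":[0,0,0],"spin":0},{"offset":[0,0,0.015],"spin":0},{"offset":[0,0,0.009],"spin":0},{"offset":[0,0,0],"spin":0},{"offset":[0,0,0],"spin":0}]'

```text
time_s: 10.38
ee_pos: [595.5, 83.9, 78.0]
ee_rot: [180.0, -0.0, 59.2]
force: [-0.2, 1.3, -1.0]
gripper_width: 43.5
gripper_force: 14.9
```

```bash
python3 - <<'E'
from h import *
s=env.state(); print(s["ee_pos"],s["ee_rot"],s["force"])
p,d=env.grab_frame("wrist"); q,_=env.grab_frame("side")
a=p[120:300,130:390]; b=q[130:260,200:330]
cv2.imwrite("pics/c3.png",np.hstack([cv2.resize(a,(520,360)),cv2.resize(b,(276,360))]))
E
```

```text
[595.52510375  83.89597986  78.04372585] [ 1.79986329e+02 -1.46477869e-02  5.91828275e+01] [-0.24376094  1.29201199 -1.04215299]
```

View pics/c3.png

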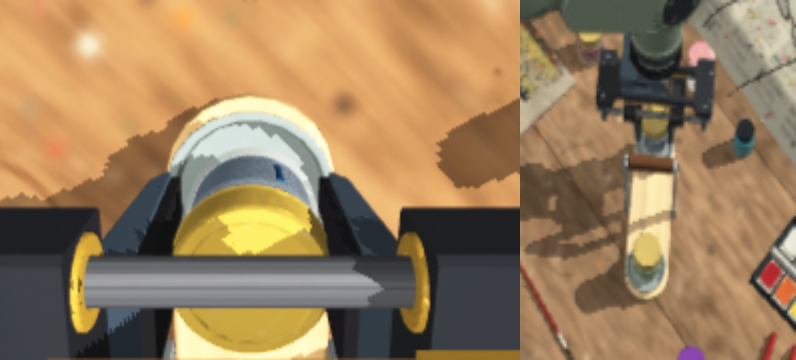

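The jar is laterally centred over the dish, 8 mm above the rim. Lowering it slowly.

>>> arm_command --motion '[{"offset":[0,0,0.006],"spin":0},{"offset":[0,0,0.004],"spin":0},{"offset":[0,0,0.003],"spin":0},{"offset":[0,0,0],"spin":0},{"offset":[0,0,0],"spin":0}]'

```text
time_s: 11.1
ee_pos: [595.5, 83.8, 65.0]
ee_rot: [180.0, -0.0, 59.2]
force: [-1.0, -0.7, -1.3]
gripper_width: 43.7
gripper_force: 14.9
```

>>> arm_command --motion '[{"offset":[0,0,0.001],"spin":0},{"offset":[0,0,0.0005],"spin":0},{"offset":[0,0,0],"spin":0}]'

```text
time_s: 11.48
ee_pos: [595.5, 83.8, 63.8]
ee_rot: [180.0, -0.0, 59.2]
force: [-0.7, -0.5, 1.7]
gripper_width: 43.6
gripper_force: 15.0
```

>>> arm_command --motion '[{"offset":[0,0,0],"spin":0},{"offset":[0,0,0],"spin":0},{"offset":[0,0,0],"spin":0},{"offset":[0,0,0],"spin":0}]' --jaw 0.07

```text
time_s: 11.98
ee_pos: [595.3, 83.8, 63.4]
ee_rot: [-180.0, -0.0, 59.2]
force: [-0.4, 0.3, -0.5]
gripper_width: 70.0
gripper_force: 0.0
```

>>> arm_command --motion '[{"offset":[0,0,-0.015],"spin":0},{"offset":[0,0,-0.03],"spin":0},{"offset":[0,0,-0.05],"spin":0},{"offset":[0,0,-0.05],"spin":0},{"offset":[0,0,-0.025],"spin":0}]'

```text
time_s: 12.6
ee_pos: [596.4, 84.0, 238.1]
ee_rot: [179.7, -0.2, 59.2]
force: [0.3, -0.5, -0.3]
gripper_width: 70.1
gripper_force: 0.0
```

>>> arm_command --motion '[{"offset":[-0.03,0,0],"spin":0},{"offset":[-0.045,0,0],"spin":0},{"offset":[-0.045,0,0],"spin":0},{"offset":[0,0,0],"spin":0},{"offset":[0,0,0],"spin":0}]'

```text
time_s: 13.22
ee_pos: [534.3, -19.0, 234.4]
ee_rot: [179.9, -0.1, 59.1]
force: [-0.8, 0.1, 0.0]
gripper_width: 69.8
gripper_force: 0.0
```

```bash
python3 - <<'E'
from h import *
s=env.state(); print(s["ee_pos"],s["ee_rot"],s["force"])
p,d=env.grab_frame("wrist"); cv2.imwrite("pics/w4.png",p); C=cloud("wrist",d)
Q=C[(np.hypot(C[...,0]-595,C[...,1]-83)<35)&(C[...,2]>80)&(C[...,2]<92)]; print("lid",len(Q),Q.mean(0).round(1),((Q.min(0)+Q.max(0))/2).round(1),np.ptp(Q,0).round(1))
# tilt of the lid
A=np.c_[Q[:,:2]-Q[:,:2].mean(0),np.ones(len(Q))]; print(np.linalg.lstsq(A,Q[:,2],rcond=None)[0])
B=C[(np.hypot(C[...,0]-552,C[...,1]-10)<60)&(C[...,2]>145)&(C[...,2]<156)][:,:2].astype(np.float32); print(len(B),cv2.minAreaRect(B),B.mean(0))
E
```

```text
[534.32583808 -19.01713176 234.39624547] [ 1.79918997e+02 -8.34816677e-02  5.91495036e+01] [-0.75867166  0.09457346  0.01017675]
lid 1608 [595.   83.9  85.8] [595.  84.  85.] [43.8 44.3  9.1]
[ 8.86214046e-03 -8.39988766e-03  8.58191607e+01]
1483 ((552.491943359375, 10.478231430053711), (16.194114685058594, 81.83551025390625), 59.37369155883789) [552.2364    11.049198]
```

View pics/w4.png

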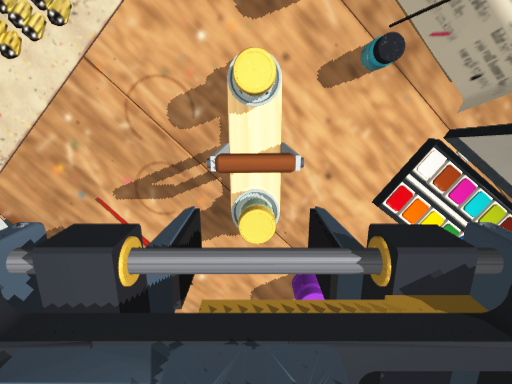

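The blue jar stands level in the dish (px 255,75) with its lid at z=86. I'm turning for the handle, which is at (552.4,10.6).

>>> arm_command --motion '[{"offset":[0.035,0,0],"spin":0},{"offset":[0,0,0],"spin":-0.175},{"offset":[0,0,0],"spin":-0.175},{"offset":[0,0,0],"spin":-0.175},{"offset":[0,0,0],"spin":-0.175}]' --jaw 0.06

```text
time_s: 13.9
ee_pos: [552.4, 12.1, 233.4]
ee_rot: [180.0, -0.0, 99.7]
force: [1.4, -0.5, -0.4]
gripper_width: 60.1
gripper_force: 0.0
```

>>> arm_command --motion '[{"offset":[0,0,0],"spin":-0.175},{"offset":[0,0,0],"spin":-0.175},{"offset":[0,0,0],"spin":-0.175},{"offset":[0,0,0],"spin":-0.175},{"offset":[0,0,0],"spin":-0.175}]'

```text
time_s: 14.52
ee_pos: [552.4, 12.1, 233.4]
ee_rot: [180.0, -0.0, 149.8]
force: [-0.4, -0.2, 0.4]
gripper_width: 60.0
gripper_force: 0.0
```

>>> arm_command --motion '[{"offset":[0,0,0.01],"spin":0},{"offset":[0,0,0],"spin":0},{"offset":[0,0,0],"spin":0}]'

```text
time_s: 14.9
ee_pos: [551.8, 11.1, 223.2]
ee_rot: [-180.0, -0.0, 149.4]
force: [-0.5, 0.4, -0.3]
gripper_width: 59.8
gripper_force: 0.0
```

>>> arm_command --motion '[{"offset":[0,0,0.03],"spin":0},{"offset":[0,0,0.03],"spin":0},{"offset":[0,0,0.02],"spin":0},{"offset":[0,0,0.008],"spin":0},{"offset":[0,0,0],"spin":0}]'

```text
time_s: 15.52
ee_pos: [551.9, 10.8, 135.5]
ee_rot: [180.0, -0.0, 149.4]
force: [-0.4, 0.4, -0.8]
gripper_width: 60.2
gripper_force: 0.0
```

>>> arm_command --motion '[{"offset":[0,0,0],"spin":0},{"offset":[0,0,0],"spin":0},{"offset":[0,0,0],"spin":0},{"offset":[0,0,0],"spin":0},{"offset":[0,0,0],"spin":0}]' --jaw 0.005 --newtons 50

```text
time_s: 16.15
ee_pos: [551.3, 10.3, 135.4]
ee_rot: [-179.9, -0.0, 149.4]
force: [1.0, -0.3, -2.9]
gripper_width: 15.6
gripper_force: 50.0
```

Gripped at 15.6 mm. Lifting gently.

>>> arm_command --motion '[{"offset":[0,0,-0.003],"spin":0},{"offset":[0,0,-0.006],"spin":0},{"offset":[0,0,-0.008],"spin":0},{"offset":[0,0,-0.01],"spin":0},{"offset":[0,0,-0.01],"spin":0}]'

```text
time_s: 16.77
ee_pos: [551.9, 10.8, 173.4]
ee_rot: [180.0, 0.0, 149.4]
force: [-0.6, -0.0, -4.5]
gripper_width: 15.8
gripper_force: 50.0
```

>>> arm_command --motion '[{"offset":[0,0,-0.01],"spin":0},{"offset":[0,0,-0.01],"spin":0},{"offset":[0,0,-0.01],"spin":0},{"offset":[0,0,-0.01],"spin":0},{"offset":[0,0,-0.01],"spin":0}]'

```text
time_s: 17.4
ee_pos: [551.7, 10.8, 223.1]
ee_rot: [180.0, -0.0, 149.4]
force: [-0.6, -0.6, -6.4]
gripper_width: 15.8
gripper_force: 50.0
```

>>> arm_command --motion '[{"offset":[0,0,-0.01],"spin":0},{"offset":[0,0,-0.01],"spin":0},{"offset":[0,0,-0.01],"spin":0},{"offset":[0,0,-0.008],"spin":0},{"offset":[0,0,-0.005],"spin":0}]'

```text
time_s: 18.02
ee_pos: [551.9, 10.8, 266.0]
ee_rot: [180.0, 0.0, 149.4]
force: [0.1, 1.1, -5.8]
gripper_width: 15.4
gripper_force: 50.0
```

>>> arm_command --motion '[{"offset":[0,0,0],"spin":0},{"offset":[0,0,0],"spin":0},{"offset":[0,0,0],"spin":0},{"offset":[0,0,0],"spin":0},{"offset":[0,0,0],"spin":0}]'

```text
time_s: 18.65
ee_pos: [551.7, 10.8, 265.3]
ee_rot: [-180.0, -0.0, 149.4]
force: [0.1, -0.1, -4.8]
gripper_width: 15.6
gripper_force: 50.0
```

```bash
python3 - <<'E'
from h import *
s=env.state(); print(s["time_s"],s["ee_pos"],s["ee_rot"],s["force"],s["torque"],s["gripper_width"])
q,d=env.grab_frame("side"); C=cloud("side",d); t,e=env.grab_frame("top"); D=cloud("top",e)
cv2.imwrite("pics/c5.png",np.hstack([cv2.resize(q[120:270,190:340],(400,400),interpolation=2),cv2.resize(t[110:260,190:340],(400,400),interpolation=2)]))
for nm,E in (("side",C),("top",D)):
  for n,c in (("blue",(595,84)),("green",(509,-63))):
    Q=E[(np.hypot(E[...,0]-c[0],E[...,1]-c[1])<32)&(E[...,2]>165)&(E[...,2]<240)]
    if len(Q): print(nm,n,len(Q),np.median(Q,0).round(1),np.percentile(Q[:,2],[10,50,90]).round())
E
```

```text
18.65 [551.7310778   10.8110683  265.33127916] [-1.79997354e+02 -1.00387121e-02  1.49418497e+02] [ 0.13390151 -0.078001   -4.79830679] [-0.01297918 -0.00749112  0.0088498 ] 15.595702928183732
side green 258 [508.6 -73.1 212.8] [177. 213. 216.]
top blue 4 [575.9 105.8 166.1] [165. 166. 167.]
top green 52 [507.4 -79.8 214.3] [166. 214. 217.]
```

View pics/c5.png

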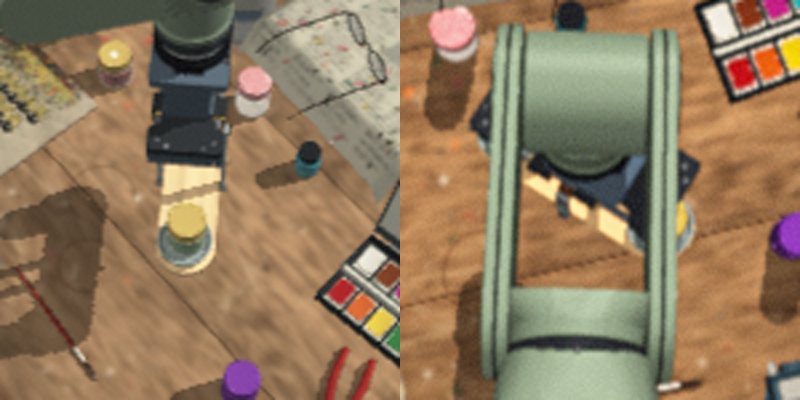

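```bash
python3 - <<'E'
from h import *
p,d=env.grab_frame("wrist"); C=cloud("wrist",d)
for n,c in (("blue",(595,84)),("green",(509,-63))):
    M=(np.hypot(C[...,0]-c[0],C[...,1]-c[1])<30)&(C[...,2]>140)&(C[...,2]<225); Q=C[M]
    print(n,len(Q),np.percentile(Q,[2,50,98],axis=0).round(1).tolist() if len(Q) else "")
for i in range(4): env.grab_frame("side"); print(env.state()["force"].round(1))
cv2.imwrite("pics/w6.png",p)
E
```

```text
blue 4129 [[567.6, 57.9, 143.7], [584.1, 83.2, 214.3], [612.9, 109.2, 217.5]]
green 3809 [[482.5, -79.7, 155.7], [505.9, -51.0, 213.0], [532.4, -37.7, 215.7]]
[ 0.5  1.  -5.1]
[-0.3  0.5 -5.4]
[ 0.1 -0.3 -5.2]
[ 0.4 -0.7 -6. ]
```

View pics/w6.png

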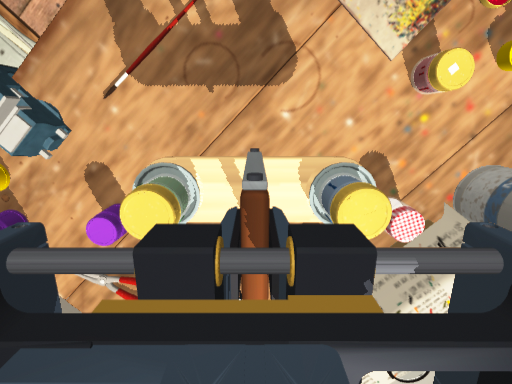

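Both jars stand in their dishes: green at px (160,205) and blue at (350,205). Their lids are at z≈214 and 216, so the caddy is level and about 130 mm up.

```bash
python3 -c "
from workcell import env
print(env.job_done())"
```

```text
the job is handed in; nothing more can be done
None
```

The blue jar stands in the empty dish, and the job is handed in with the arm holding the loaded caddy still, level and about 13 cm above the desk, both jars standing in their dishes.

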